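# Pull check of a cemented thumb sleeve with a spring scale

### The job

Do the pull check on the sleeve cemented in the white thumb slug: take the spring scale from its rubber mat, hook it from above over the wire loop of the puller that sticks out of the slug, and pull straight out in line with the slug until the yellow pointer stands at the red 12 newton mark (between 11 and 13), never past 15, and hold it there for a good second. Then ease the pull off slowly without letting the spring snap back, unhook the scale, and lay it flat with its window up on its mat again. Leave the other things on the cart where they are.

Things in the scene. Friction and masses are not known exactly. Their poses are not given: they have to be found in the camera images.
- scale: loose spring scale, 0.23 to 0.36 kg: aluminium box housing 170 mm long (x), 28 wide (y), 34 high (z), black end caps 12 x 32 x 38 mm, rear wire ring out to x = -122 mm. Origin: centre of the underside of the caps, mid housing; x points to the hook end, z up out of the window face. The pull axis runs along x, 19 mm above the origin. Starts on the mat, window up, hook end roughly towards the vise.
- scale_grip (a point): centre of the scale's black ribbed grip (52 mm long, 28 mm wide), the place to hold it: 35 mm behind the scale's origin along its x and on the pull axis (19 mm above the underside). Axes as the scale's.
- red_mark (a point): the red 12 N mark beside the window on the scale's top, between black marks every 2 N (5 mm); the yellow pointer starts 30 mm behind it (towards the rear ring) and moves with the hook rod towards the hook end. Axes as the scale's.
- plunger (a joint): how far the sprung hook rod is drawn out of the scale, in m, 0 to 0.052; the spring pulls 400 N per m, so 0.030 m is 12 N (the red mark), 0.0375 m is 15 N
- hook_throat (a point): middle of the hook's throat, on the sprung rod: 118 mm ahead of the scale's origin at rest, on the pull axis. The hook is a J of 5 mm wire in the scale's x-z plane, open downwards (-z): throat 15 mm long along x, free leg centred 10 mm ahead of this point and reaching 11.5 mm below it, underside of the crown 8.5 mm above it. Axes as the scale's.
- vise: dark cast iron bench vise bolted down, jaws 66 mm wide, about 115 mm high, 235 mm long, T-handle to its own -x. A white thumb slug, 38 mm diameter, 90 mm long, is clamped across it along its y axis, centred over the origin, its axis 98 mm up; the mouth with blue sleeve and puller looks to -y, and the pull goes to -y. Origin: centre of the foot, on the cart top.
- loop_bar (a point): middle of the outer bar of the puller's level wire loop, 98 mm up, 42 to 52 mm from the slug's mouth. 6 mm wire, 46 mm wide along the vise's x; inner bar 30 mm nearer the slug (24 mm clear between bars, 34 mm clear sideways). Axes as the vise's. The puller slides stiffly (1 N) to the vise's -y with 3 to 10 mm of play, which differs each time, until its collar catches behind the sleeve and holds.
- mat: black rubber mat fixed on the cart, 140 mm (its x) by 300 mm (its y), 3 mm thick; origin at the centre of its underside, on the cart top (the surface of the mat is 3 mm higher)
- tap_wrench: brass tap wrench lying on the cart, 190 mm long along its x, 16 mm high at its hub (42 mm with the tap chuck), origin at the centre of its underside; not to be moved
- depth_gauge: aluminium depth gauge lying on the cart, rule 150 mm along its x with an 80 mm crosspiece, up to 22 mm high, origin under the middle of the rule; not to be moved
- finger_insert: red plastic finger insert, a tube 25 mm in diameter and 26 mm high standing on the cart, origin at the centre of its underside; not to be moved
- resin_plug: green resin plug, a cylinder 31 mm in diameter and 50 mm high standing on the cart, origin at the centre of its underside; not to be moved

How it is judged:
By the outcome, as a careful person would: the job done as asked, in the order asked, and still so for the second after the job is handed in, with the robot touching nothing.
It also fails if it takes over 61 s, if anything falls off the work surface, if the arm or the gripper's body presses on something with over 40 N, if the wrist force passes 120 N, or if a joint passes its speed limit or range.

### The arm

A 6-joint arm with a two-finger parallel gripper is mounted at the origin on the work surface. World frame = base frame: x ahead of the robot, y to its left, z up, the work surface at z = 0. Lengths are in mm, angles in rad, forces in N, time in s.
With the tool pointing down it reaches from about 350 to 775 mm from the base axis. Payload 7.3 kg.
Tool frame: the origin (TCP) lies midway between the tips of the shut fingers; the grasp point (between the pads) lies 19 mm behind it; z points along the fingers, y is the line along which they close (so a half turn about z gives the same grasp; the last joint's range is limited). The gripper opens to 92 mm and grips with 3 to 60 N. Pads are 19 mm wide; open, the fingers measure 130 mm over their backs; the gripper's body (75 mm by 190 mm) begins 47 mm behind the grasp point.
Start: joints at [1.066, 0.342, 1.524, -0, 1.275, -0.146], TCP at [184.341, 491.593, 226.741] pointing down, gripper open.
Joint ranges: [-2.53, 2.53], [-0.77, 2.02], [0.04, 2.7], [-1, 4.14], [0.28, 2.66], [-3.11, 3.11]. Speed limits (rad/s): [2.57, 2.57, 3.14, 3.14, 3.14, 3.14].

### API

Orientations are given as [roll, pitch, yaw] about the fixed x, y, z axes, in that order (R = Rz(yaw) Ry(pitch) Rx(roll)).
In Python, from plant import bot gives the robot as it stands.
- The arm moves only by the tool servo_tool, never from a script. Its argument "deltas" is a list of rows, each a list of 2 entries, a list of its own where there are three numbers: the shift along the tool's x, y, z in m, then the turn, a rotation vector about the tool's x, y, z in degrees. A call has 1 to 20 rows; each row shifts and turns the commanded pose from where the row before left it, along the tool's axes as they then stand; what a row does not reach is not made up. A row lasts 1/8 s, in which the tool goes at most 62.5 mm and 10.7 degrees, less where a joint would pass 70% of its speed; a pose out of reach is approached as far as the arm can. A call with a gripper value outside its range is refused whole. "fingers" is the opening, from 0 (shut) to 1 (fully open), set as the call begins (left out, the last holds). The fingers move at their own pace and stop on an object; the grip force is fixed at half the most. Time passes only in rows, so rows that do not move let the fingers close. It gives the time, the measured TCP pose, the force, the opening and the grip force at its end, in the units of the state.
- bot.get_obs(): the state, without advancing time (a new reading comes with each control period).
- bot.capture(name): name is "scene" or "top" or "wrist"; returns the picture (480x640x3 uint8, red, green, blue); there is no depth.
- bot.camera_model(name): a dict with "mtx" (3x3 intrinsics, pixels), "xyz" and "rotation" of the camera in the world. Camera axes: x right, y down, z forward; pixel columns grow to the right and rows downward; lengths in mm; the calibration is good to about 2 mm. The wrist camera is an equidistant fisheye: a pixel r from the principal point sees the ray r / f radians off the axis. A picture is of the moment at which its call begins: read the wrist's pose just before it. camera_model takes no time and is no camera call; for the wrist camera it gives the pose at the moment of the call.
- bot.close_job(): hands the job in; it is judged then, once.
The state is a dict: "time": time; "joint_positions": joint angles; "dq": joint speeds; "tau": joint torques, N m; "tool_pos": TCP position; "tcp_rot": TCP orientation; "contact_force": force on the tool from outside, world axes, zero at the start; "moment": the same for the moment, N m; "grip_width": finger opening in mm; "finger_force": force on a finger pad.
Only numpy, scipy, OpenCV 4.12 (cv2) and the standard library are available. Lean on these libraries where they do the work, as an engineer would, in place of code of your own. Each camera call takes 0.05 s, during which the arm holds its last target. There are 200 camera calls.

## Working session

There is one attempt and no reset: what is moved stays moved. The work goes in short steps, Python scripts to look and compute and a tool call to move; the robot and the scene stay as the last step left them, time stands still between calls to the robot, and variables do not carry over. Pictures are saved under pics/ and viewed, at most 10 in all, crops included, and the job is handed in when it is done.

Besides the shell and the picture viewer there is one more tool, called as name([rows], argument=value, ...), one row to a line, values as JSON. servo_tool: Moves the arm, as the interface text tells. Its arguments: {"type":"object","properties":{"deltas":{"type":"array"},"fingers":{"type":"number"}},"required":["deltas"]}

```bash
mkdir -p pics; ls; python3 - <<'E'
from plant import bot
import cv2,numpy as np
o=bot.get_obs();print(o)
for n in("scene","top","wrist"):
    m=bot.camera_model(n);print(n,m)
    cv2.imwrite(f"pics/{n}0.png",bot.capture(n)[:,:,::-1])
E
```

```text
pics
{'time': 0.0, 'joint_positions': array([ 1.06597995e+00,  3.42698941e-01,  1.52499033e+00, -8.70465336e-06,
        1.27537973e+00, -1.45991265e-01]), 'dq': array([ 0.00103514,  0.00115087,  0.00013916,  0.00078635, -0.00053445,
        0.00010609]), 'tau': array([ 2.35658053e-04, -4.31244636e+01, -2.44223374e+01,  7.19522615e-02,
        5.58570900e-02, -1.06015680e-04]), 'tool_pos': array([184.15350159, 491.22662761, 226.06661097]), 'tcp_rot': array([-3.14013080e+00, -2.06533600e-04,  2.78276993e+00]), 'contact_force': array([ 0.23221876, -0.04466718, -0.42786508]), 'moment': array([-0.05021263, -0.00297041,  0.00510658]), 'finger_force': 0.0, 'grip_width': 91.43534300471515}
scene {'mtx': array([[543.11362747,   0.        , 312.18112678],
       [  0.        , 543.11362747, 233.56862937],
       [  0.        ,   0.        ,   1.        ]]), 'xyz': array([1184.54129199,  272.97924377,  702.05448633]), 'rotation': array([-2.31542903, -0.00745503,  2.01778279])}
top {'mtx': array([[448.82438647,   0.        , 310.61138733],
       [  0.        , 448.82438647, 232.47751658],
       [  0.        ,   0.        ,   1.        ]]), 'xyz': array([517.199452  , -19.32869249, 841.67973266]), 'rotation': array([-3.03620564,  0.03019077, -1.54353737])}
wrist {'mtx': array([[371.64829954,   0.        , 312.0816773 ],
       [  0.        , 371.64829954, 241.28882114],
       [  0.        ,   0.        ,   1.        ]]), 'xyz': array([113.51211901, 518.10761704, 384.7333532 ]), 'rotation': array([2.85510261e+00, 1.79738278e-03, 1.21326011e+00])}
```

View pics/top0.png

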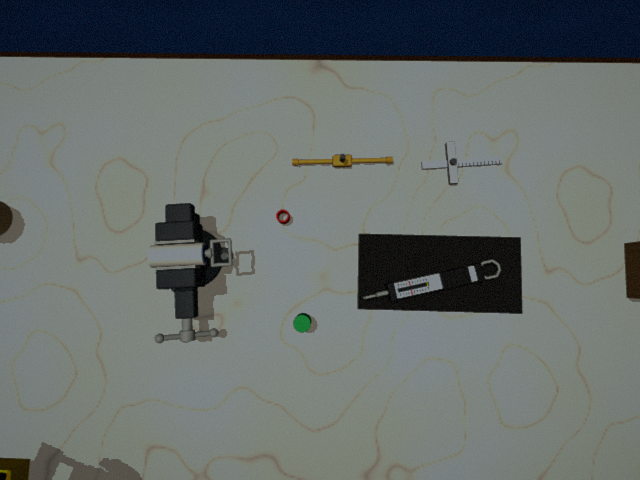

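View pics/scene0.png

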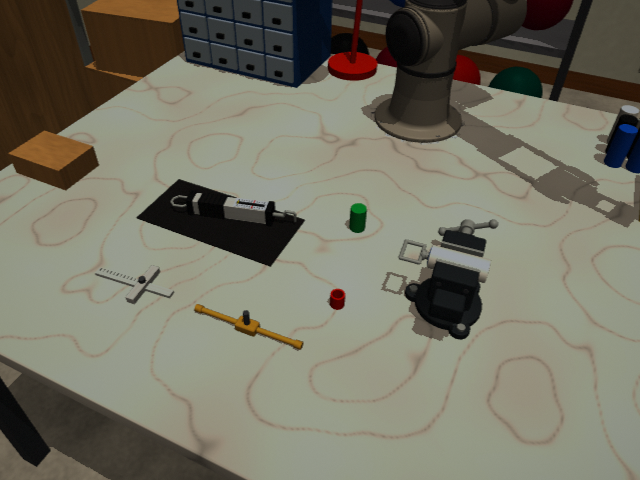

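The top view shows the scale on the mat: hook at about (372,297), rear ring at (490,268). The vise is at about (180,265), with the loop at (221,252). I'll enlarge both.

```bash
python3 - <<'E'
import cv2,numpy as np
a=cv2.imread("pics/top0.png")
r=lambda x0,y0,w,h,k:cv2.resize(a[y0:y0+h,x0:x0+w],None,fx=k,fy=k,interpolation=cv2.INTER_CUBIC)
A=r(350,230,160,60,5);A=r(350,235,160,75,5)   # 800x375
cv2.imwrite("pics/c_scale.png",A)
cv2.imwrite("pics/c_vise.png",r(140,195,120,100,6))
E
```

```text
(no output)
```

View pics/c_scale.png

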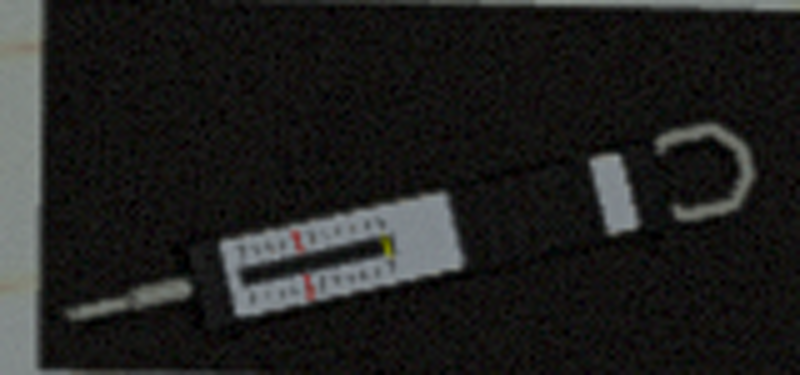

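View pics/c_vise.png

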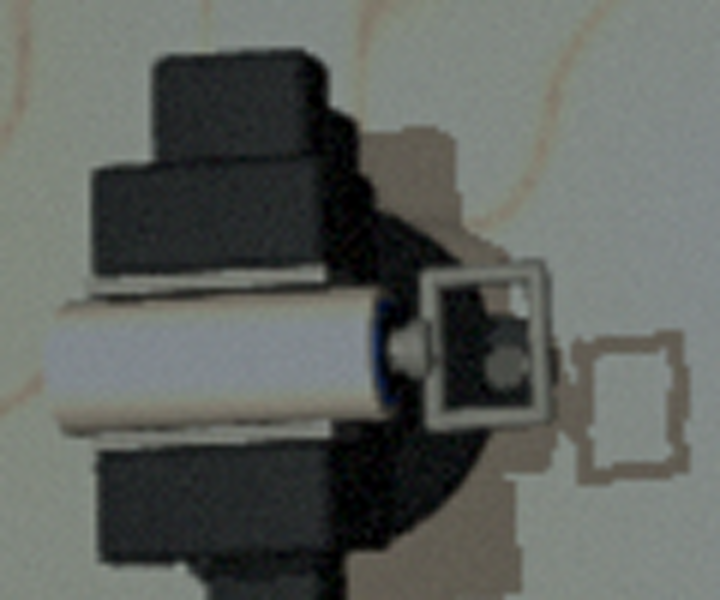

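Scale crop: the plate's centreline runs from (229,279) to (456,230), and the front edge of the rear patch is at (598,196). Vise crop: the outer bar runs from (537,268) to (542,418), the inner bar from (430,275) to (436,425), and the slug axis from (65,370) to (384,351).

```bash
cat > h.py <<'E'
from plant import bot
import cv2,numpy as np
from scipy.spatial.transform import Rotation as Ro
def ray(n,uv,m=None):
    m=m or bot.camera_model(n);K=m['mtx'];x=(uv[0]-K[0,2])/K[0,0];y=(uv[1]-K[1,2])/K[1,1]
    if n=="wrist":
        r=np.hypot(x,y);d=np.array([x/r*np.sin(r),y/r*np.sin(r),np.cos(r)])
    else:d=np.array([x,y,1.])
    return np.array(m['xyz']),Ro.from_euler('xyz',m['rotation']).apply(d)
def onz(n,uv,z,m=None):
    o,d=ray(n,uv,m);return o+d*(z-o[2])/d[2]
def proj(n,P,m=None):
    m=m or bot.camera_model(n);K=m['mtx'];p=Ro.from_euler('xyz',m['rotation']).inv().apply(np.array(P,float)-m['xyz'])
    if n=="wrist":
        q=np.hypot(p[0],p[1]);t=np.arctan2(q,p[2]);xy=p[:2]/q*t
    else: xy=p[:2]/p[2]
    return xy*K[0,0]+K[:2,2]
E
python3 - <<'E'
from h import *
s=lambda u,v:(350-.4+u/5,235-.4+v/5)
w=lambda u,v:(140-.42+u/6,195-.42+v/6)
F,M,B=[onz("top",s(*p),39) for p in((229,279),(456.5,230),(598.5,196.5))]
print("scale",F,M,B,np.linalg.norm(F-M),np.linalg.norm(M-B))
d=(F-B)[:2];d/=np.linalg.norm(d);yaw=np.arctan2(d[1],d[0]);print("yaw",yaw,np.degrees(yaw))
O=[F[:2]-73*d,M[:2]+9*d,B[:2]+61*d];print("origin",O); print("hook tip at", onz("top",s(68,315),22), "pred", np.mean(O[1:],0)+128*d)
P=[onz("top",w(*p),98) for p in((537,268),(542,418),(430,275),(436,425),(65,370),(384,351))]
for p in P:print(p)
ob=(P[0]+P[1])/2;ib=(P[2]+P[3])/2;print("outer",ob,"inner",ib,np.linalg.norm(ob-ib),np.linalg.norm(P[0]-P[1]))
v=(P[4]-P[5]);print("slug ang (vise y)",np.degrees(np.arctan2(v[1],v[0])),np.linalg.norm(v))
for a,b in((0,1),(2,3)):
  t=P[a]-P[b];print("bar dir",np.degrees(np.arctan2(t[1],t[0])))
t=ib-ob;print("loop",np.degrees(np.arctan2(t[1],t[0])))
for uv in((46,0),(40,365)):print("mat",onz("top",s(*uv),3))
E
```

```text
scale [ 502.29094157 -145.2595904    39.        ] [ 521.67134941 -224.93087238   39.        ] [ 534.77756348 -274.6086824    39.        ] 81.99459359995755 51.37759877182694
yaw 1.8168613945211958 104.0984898663177
origin [array([ 520.07297134, -216.06071622]), array([ 519.47904437, -216.20196645]), array([ 519.91860709, -215.44609781])]
hook tip at [487.47871154 -90.28266817  22.        ] pred [488.51937626 -91.67959234]
[580.58747781 141.42411362  98.        ]
[538.90191295 138.08941076  98.        ]
[577.89013836 171.37546045  98.        ]
[536.18915222 167.58028931  98.        ]
[548.75872865 272.67022571  98.        ]
[556.34923713 183.19742569  98.        ]
outer [559.74469538 139.75676219  98.        ] inner [557.03964529 169.47787488  98.        ] 29.843958109390456 41.818734568625565
slug ang (vise y) 94.84912988099305 89.79419670971514
bar dir 4.573726881667081
bar dir 5.200114606818545
loop 95.20041477712896
mat [603.4081792  -81.96553839   3.        ]
mat [468.26075673 -81.92384049   3.        ]
```

servo_tool([
  [[0,0.038,0],[0,0,9.2]],
  [[0,0.02,0],[0,0,9.2]],
  [[0,0.02,0],[0,0,9.2]],
  [[0,0.02,0],[0,0,9.2]],
  [[0,0.02,0],[0,0,9.2]],
  [[0,0.02,0],[0,0,9.3]],
  [[-0.03,0.02,0],[0,0,0]],
  [[-0.045,0,0],[0,0,0]],
  [[-0.045,0,0],[0,0,0]],
  [[-0.045,0,0],[0,0,0]],
  [[-0.045,0,0],[0,0,0]],
  [[-0.045,0,0],[0,0,0]],
  [[-0.045,0,0],[0,0,0]],
  [[-0.045,0,0],[0,0,0]],
  [[-0.045,0,0],[0,0,0]],
  [[-0.045,0,0],[0,0,0]],
  [[-0.045,0,0],[0,0,0]],
  [[-0.045,0,0],[0,0,0]],
  [[-0.045,0,0],[0,0,0]],
  [[-0.045,0,0],[0,0,0]],
], fingers=1)

```text
time: 2.65
tool_pos: [440.0, -0.8, 226.7]
tcp_rot: [3.142, -0.0, 1.818]
contact_force: [0.6, 0.8, -0.3]
grip_width: 91.6
finger_force: 0.0
```

```bash
cat >> h.py <<'E'
def to(x,y,z,yaw):
    o=bot.get_obs();R=Ro.from_euler('xyz',o['tcp_rot']);T=Ro.from_euler('xyz',[np.pi,0,np.radians(yaw)])
    print("t",o['time'],"pos",o['tool_pos'].round(1),"rot",np.degrees(o['tcp_rot']).round(2),"F",o['contact_force'].round(1),"w",o['grip_width'],o['finger_force'])
    print("tool shift mm",R.inv().apply(np.array([x,y,z])-o['tool_pos']).round(1),"turn",np.degrees((R.inv()*T).as_rotvec()).round(2))
E
python3 -c "
from h import *
to(528.3,-249.9,6,104.1)"
```

```text
t 2.65 pos [440.   -0.8 226.7] rot [ 1.8000e+02 -1.0000e-02  1.0414e+02] F [ 0.6  0.8 -0.3] w 91.5555129100661 0.0
tool shift mm [-263.2   24.7  220.6] turn [ 0.   -0.01  0.04]
```

servo_tool([
  [[-0.044,0.0042,0],[0,0,0]],
  [[-0.044,0.0042,0.01],[0,0,0]],
  [[-0.044,0.0042,0.02],[0,0,0]],
  [[-0.044,0.0041,0.02],[0,0,0]],
  [[-0.044,0.004,0.02],[0,0,0]],
  [[-0.0432,0.004,0.02],[0,0,0]],
  [[0,0,0.03],[0,0,0]],
  [[0,0,0.03],[0,0,0]],
  [[0,0,0.03],[0,0,0]],
  [[0,0,0.02],[0,0,0]],
  [[0,0,0.01],[0,0,0]],
  [[0,0,0.005],[0,0,0]],
  [[0,0,0.0036],[0,0,0]],
  [[0,0,0],[0,0,0]],
  [[0,0,0],[0,0,0]],
])

```text
time: 4.53
tool_pos: [528.5, -248.7, 8.6]
tcp_rot: [3.141, 0.001, 1.818]
contact_force: [-0.3, 0.5, -0.3]
grip_width: 91.7
finger_force: 0.0
```

servo_tool([
  [[0,0,0],[0,0,0]],
  [[0,0,0],[0,0,0]],
  [[0,0,0],[0,0,0]],
  [[0,0,0],[0,0,0]],
  [[0,0,0],[0,0,0]],
  [[0,0,0],[0,0,0]],
  [[0,0,0],[0,0,0]],
  [[0,0,0],[0,0,0]],
], fingers=0)

```text
time: 5.52
tool_pos: [528.2, -248.5, 8.1]
tcp_rot: [3.142, -0.0, 1.818]
contact_force: [0.8, 0.5, -1.3]
grip_width: 27.7
finger_force: 30.0
```

```bash
python3 - <<'E'
from h import *
to(528.3,-249.9,6,104.1)
a=bot.capture("top")[:,:,::-1]
cv2.imwrite("pics/t1.png",cv2.resize(a[230:320,350:510],None,fx=5,fy=5,interpolation=cv2.INTER_CUBIC))
cv2.imwrite("pics/w1.png",bot.capture("wrist")[:,:,::-1])
E
```

```text
t 5.525 pos [ 528.2 -248.5    8.1] rot [180.    -0.   104.15] F [ 0.8  0.5 -1.3] w 27.748093654979648 30.00005006790161
tool shift mm [-1.4 -0.3  2.1] turn [ 0.   -0.    0.05]
```

servo_tool([
  [[0,0,-0.005],[0,0,0]],
  [[0,0,-0.01],[0,0,0]],
  [[0,0,-0.02],[0,0,0]],
  [[0,0,-0.02],[0,0,0]],
  [[0,0,-0.02],[0,0,0]],
  [[0,0,-0.02],[0,0,0]],
  [[0,0,-0.02],[0,0,0]],
  [[0,0,-0.01],[0,0,0]],
  [[0.005,0,0],[0,0,1]],
  [[0.01,0,0],[0,0,2]],
  [[0.015,0,0],[0,0,2.1]],
  [[0.02,0,0],[0,0,2]],
  [[0.02,0,0],[0,0,1]],
  [[0.02,0,0],[0,0,1]],
  [[0.02,0,0],[0,0,0]],
  [[0.01,0,0],[0,0,0]],
  [[0.005,0,0],[0,0,0]],
  [[0,0,0],[0,0,0]],
])

```text
time: 7.88
tool_pos: [511.1, -124.9, 133.1]
tcp_rot: [3.141, 0.0, 1.659]
contact_force: [-0.9, 0.6, -2.7]
grip_width: 27.6
finger_force: 30.0
```

```bash
python3 - <<'E'
from h import *
to(572.9,-11.3,118,95)
m=bot.camera_model("wrist")
a=bot.capture("wrist")[:,:,::-1];cv2.imwrite("pics/w2.png",a)
print(m)
o=bot.get_obs();R=Ro.from_euler('xyz',o['tcp_rot'])
for n,p in dict(hooktip=(161.7,0,-2.4),crown=(151.7,0,-27),crownend=(164.2,0,-20),capF=(118.7,0,-32.9)).items():
    P=o['tool_pos']+R.apply(p);print(n,P.round(1),proj("wrist",P,m).round(1),"top",proj("top",P).round(1))
cv2.imwrite("pics/t2.png",bot.capture("top")[:,:,::-1])
E
```

```text
t 7.875 pos [ 511.1 -124.9  133.1] rot [1.7999e+02 1.0000e-02 9.5060e+01] F [-0.9  0.6 -2.7] w 27.630991212779364 29.999477863311768
tool shift mm [107.7  71.5  15.1] turn [0.01 0.01 0.06]
{'mtx': array([[371.64829954,   0.        , 312.0816773 ],
       [  0.        , 371.64829954, 241.28882114],
       [  0.        ,   0.        ,   1.        ]]), 'xyz': array([505.11347096, -48.91225652, 291.68472438]), 'rotation': array([ 2.85444601e+00, -4.47220186e-05,  8.95725157e-02])}
hooktip [497.   35.9 135.5] [310.8 -51.1] top [288.6 292. ]
crown [497.8  26.  160.1] [310.5 -58.5] top [293.9 292. ]
crownend [496.7  38.4 153.1] [310.7 -75.2] top [286.  292.4]
capF [500.7  -6.9 166. ] [310.2  14.1] top [315.6 290.8]
```

View pics/w2.png

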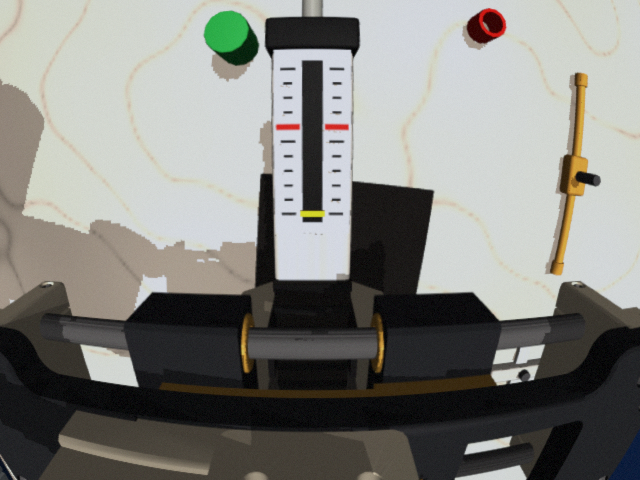

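The wrist picture shows the scale held straight. The pointer is at zero (row 214), the red marks are at row 127, and the front cap edge is at row 17, against 14 predicted.

servo_tool([
  [[0.005,0.005,0],[0,0,0]],
  [[0.01,0.01,0],[0,0,0]],
  [[0.015,0.012,0],[0,0,0]],
  [[0.02,0.012,0.003],[0,0,0]],
  [[0.02,0.012,0.003],[0,0,0]],
  [[0.02,0.01,0.003],[0,0,0]],
  [[0.01,0.006,0.003],[0,0,0]],
  [[0.005,0.003,0],[0,0,0]],
  [[0.0027,0.0015,0],[0,0,0]],
  [[0,0,0],[0,0,0]],
  [[0,0,0],[0,0,0]],
])

```text
time: 9.35
tool_pos: [572.7, -11.8, 121.2]
tcp_rot: [3.141, 0.0, 1.658]
contact_force: [0.1, 0.0, -4.0]
grip_width: 28.0
finger_force: 30.0
```

```bash
python3 - <<'E'
from h import *
to(572.9,-11.3,84,95)
a=bot.capture("top")[:,:,::-1];b=bot.capture("scene")[:,:,::-1]
o=bot.get_obs();R=Ro.from_euler('xyz',o['tcp_rot'])
for n,p in dict(hooktip=(161.7,0,-2.4),throat=(151.7,0,-13.9),crownend=(164.2,0,-20),crown0=(141,0,-20)).items():
    P=o['tool_pos']+R.apply(p);print(n,P.round(1),"scene",proj("scene",P).round(1),"top",proj("top",P).round(1))
r=lambda a,x0,y0,w,h,k:cv2.resize(a[y0:y0+h,x0:x0+w],None,fx=k,fy=k,interpolation=cv2.INTER_CUBIC)
A=r(a,200,225,130,50,6);B=r(b,350,200,130,50,6)
cv2.imwrite("pics/m3.png",np.vstack([A,B]))
E
```

```text
t 9.35 pos [572.7 -11.8 121.2] rot [179.99   0.    95.  ] F [ 0.1  0.  -4. ] w 27.97846642650774 29.99944120645523
tool shift mm [ 0.5  0.2 37.2] turn [0.01 0.   0.  ]
hooktip [558.6 149.4 123.6] scene [411.4 238.4] top [220.2 251.3]
throat [559.5 139.4 135.1] scene [406.1 231.4] top [224.8 250.4]
crownend [558.4 151.9 141.2] scene [414.5 230.4] top [216.  250.7]
crown0 [560.4 128.8 141.2] scene [399.8 226.8] top [230.7 249.7]
```

View pics/m3.png

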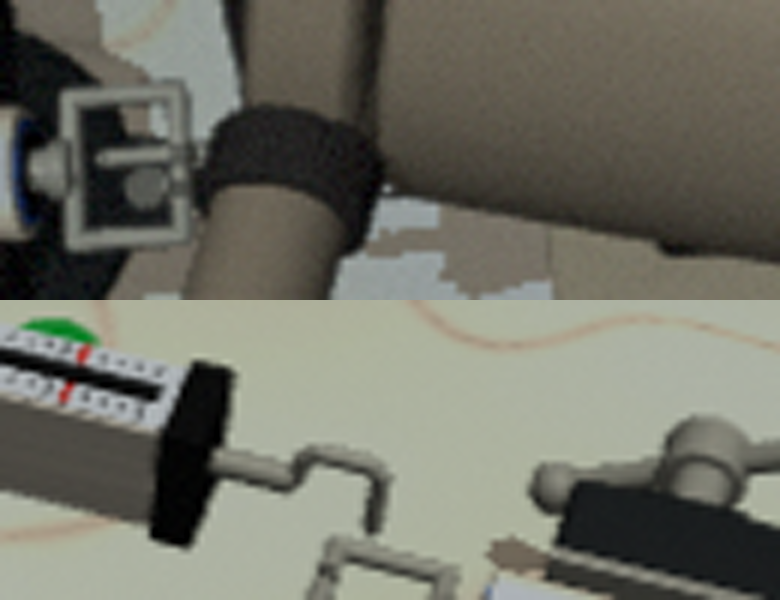

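The prediction matches the picture: hook tip at scene (411.6,238.4), crown end at top (215.8,250.8), and no sag. I'll lower the hook over the outer bar.

servo_tool([
  [[0.0005,0,0.004],[0,0,0]],
  [[0,0,0.005],[0,0,0]],
  [[0,0,0.005],[0,0,0]],
  [[0,0,0.005],[0,0,0]],
  [[0,0,0.005],[0,0,0]],
  [[0,0,0.005],[0,0,0]],
  [[0,0,0.004],[0,0,0]],
  [[0,0,0.003],[0,0,0]],
  [[0,0,0.001],[0,0,0]],
  [[0,0,0],[0,0,0]],
  [[0,0,0],[0,0,0]],
])

```text
time: 10.82
tool_pos: [572.8, -10.8, 84.3]
tcp_rot: [3.141, -0.0, 1.659]
contact_force: [-0.4, -0.6, -3.1]
grip_width: 28.0
finger_force: 30.0
```

```bash
python3 - <<'E'
from h import *
to(572.9,-11.3,84,95)
b=bot.capture("scene")[:,:,::-1];w=bot.capture("wrist")[:,:,::-1]
r=lambda a,x0,y0,w,h,k:cv2.resize(a[y0:y0+h,x0:x0+w],None,fx=k,fy=k,interpolation=cv2.INTER_CUBIC)
cv2.imwrite("pics/m4.png",r(b,370,220,100,50,7))
# yellow pointer row in the wrist picture
h=cv2.cvtColor(w,cv2.COLOR_BGR2HSV)[0:300,265:365]
y=np.argwhere((h[...,0]>22)&(h[...,0]<35)&(h[...,1]>150)&(h[...,2]>120));print("yellow",y.mean(0)if len(y)else None,len(y))
rd=np.argwhere(((h[...,0]<8)|(h[...,0]>172))&(h[...,1]>150)&(h[...,2]>100));print("red",rd.mean(0),len(rd))
E
```

```text
t 10.825 pos [572.8 -10.8  84.3] rot [179.98  -0.    95.04] F [-0.4 -0.6 -3.1] w 27.954668795890445 29.999278485774994
tool shift mm [-0.5  0.   0.3] turn [ 0.02 -0.    0.04]
yellow [213.43065693  46.89781022] 137
red [126.5923913   47.07065217] 184
```

View pics/m4.png

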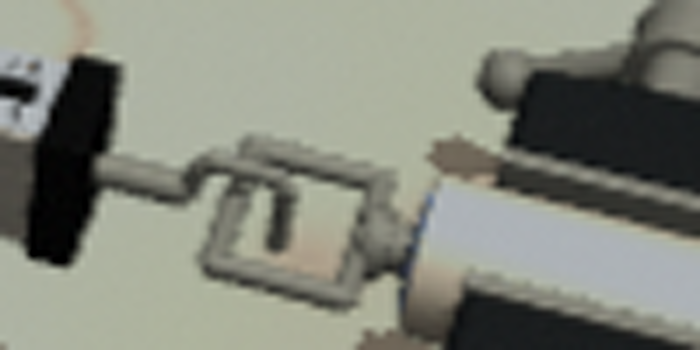

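The hook is over the outer bar with its free leg inside the loop. I'll start pulling along tool −x.

servo_tool([
  [[-0.002,0,0],[0,0,0]],
  [[-0.003,0,0],[0,0,0]],
  [[-0.003,0,0],[0,0,0]],
  [[-0.003,0,0],[0,0,0]],
  [[-0.003,0,0],[0,0,0]],
  [[-0.003,0,0],[0,0,0]],
  [[-0.003,0,0],[0,0,0]],
  [[-0.002,0,0],[0,0,0]],
  [[-0.001,0,0],[0,0,0]],
  [[0,0,0],[0,0,0]],
  [[0,0,0],[0,0,0]],
])

```text
time: 12.3
tool_pos: [574.7, -33.5, 84.1]
tcp_rot: [-3.142, -0.0, 1.659]
contact_force: [-0.8, 3.4, -3.1]
grip_width: 27.6
finger_force: 30.0
```

```bash
cat >> h.py <<'E'
def pointer():
    o=bot.get_obs();m=bot.camera_model("wrist");w=bot.capture("wrist")[:,:,::-1]
    h=cv2.cvtColor(w,cv2.COLOR_BGR2HSV)[0:300,265:365]
    f=lambda k:np.argwhere(k&(h[...,1]>150)&(h[...,2]>100))
    H=h[...,0].astype(int);y=f((H>22)&(H<35));r=f((H<8)|(H>172))
    R=Ro.from_euler('xyz',o['tcp_rot']);z=o['tool_pos'][2]+13.9+17
    q=[R.inv().apply(onz("wrist",(265+a[:,1].mean(),np.median(a[:,0])),z,m)-o['tool_pos'])[0] for a in(y,r)]
    print("t",o['time'],"pos",o['tool_pos'].round(1),"F",o['contact_force'].round(1),"grip",round(o['grip_width'],1),"| red-yellow mm",round(q[1]-q[0],2),"N",round(12-(q[1]-q[0])*.4,2),len(y),len(r),"red x in tool",round(q[1],1))
E
python3 -c "
from h import *
pointer()"
```

```text
t 12.3 pos [574.7 -33.5  84.1] F [-0.8  3.4 -3.1] grip 27.6 | red-yellow mm 22.49 N 3.0 145 179 red x in tool 78.8
```

servo_tool([
  [[-0.002,0,0],[0,0,0]],
  [[-0.003,0,0],[0,0,0]],
  [[-0.003,0,0],[0,0,0]],
  [[-0.003,0,0],[0,0,0]],
  [[-0.003,0,0],[0,0,0]],
  [[-0.002,0,0],[0,0,0]],
  [[-0.002,0,0],[0,0,0]],
  [[-0.001,0,0],[0,0,0]],
  [[0,0,0],[0,0,0]],
  [[0,0,0],[0,0,0]],
])

```text
time: 13.6
tool_pos: [576.0, -51.2, 83.8]
tcp_rot: [-3.141, -0.003, 1.659]
contact_force: [0.3, 9.6, -3.3]
grip_width: 27.5
finger_force: 30.0
```

```bash
python3 -c "
from h import *
pointer()"
```

```text
t 13.6 pos [576.  -51.2  83.8] F [ 0.3  9.6 -3.3] grip 27.5 | red-yellow mm 5.16 N 9.93 145 202 red x in tool 79.1
```

servo_tool([
  [[-0.001,0,0],[0,0,0]],
  [[-0.001,0,0],[0,0,0]],
  [[-0.001,0,0],[0,0,0]],
  [[-0.001,0,0],[0,0,0]],
  [[-0.001,0,0],[0,0,0]],
  [[0,0,0],[0,0,0]],
  [[0,0,0],[0,0,0]],
  [[0,0,0],[0,0,0]],
])

```text
time: 14.65
tool_pos: [576.3, -55.7, 83.7]
tcp_rot: [-3.14, -0.003, 1.659]
contact_force: [0.1, 12.3, -4.1]
grip_width: 27.6
finger_force: 30.0
```

```bash
python3 -c "
from h import *
pointer()
cv2.imwrite('pics/w5.png',cv2.resize(bot.capture('wrist')[90:230,250:370,::-1],None,fx=4,fy=4,interpolation=cv2.INTER_CUBIC))"
```

```text
t 14.65 pos [576.3 -55.7  83.7] F [ 0.1 12.3 -4.1] grip 27.6 | red-yellow mm 0.69 N 11.72 146 205 red x in tool 79.1
```

View pics/w5.png

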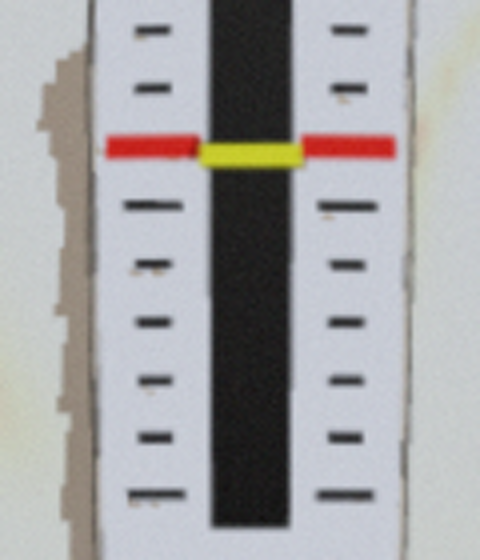

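The pointer sits at row 155 and the red mark at row 147 (58 px per 2 N), so it reads about 11.7 N. I'll trim by 0.6 mm and hold.

servo_tool([
  [[-0.0006,0,0],[0,0,0]],
  [[0,0,0],[0,0,0]],
  [[0,0,0],[0,0,0]],
  [[0,0,0],[0,0,0]],
  [[0,0,0],[0,0,0]],
  [[0,0,0],[0,0,0]],
  [[0,0,0],[0,0,0]],
  [[0,0,0],[0,0,0]],
  [[0,0,0],[0,0,0]],
  [[0,0,0],[0,0,0]],
  [[0,0,0],[0,0,0]],
  [[0,0,0],[0,0,0]],
  [[0,0,0],[0,0,0]],
  [[0,0,0],[0,0,0]],
  [[0,0,0],[0,0,0]],
])

```text
time: 16.62
tool_pos: [576.4, -56.3, 83.7]
tcp_rot: [-3.14, -0.003, 1.659]
contact_force: [-1.4, 11.7, -3.6]
grip_width: 28.1
finger_force: 30.0
```

```bash
python3 -c "
from h import *
pointer()"
```

```text
t 16.625 pos [576.4 -56.3  83.7] F [-1.4 11.7 -3.6] grip 28.1 | red-yellow mm 0.34 N 11.86 166 203 red x in tool 79.1
```

servo_tool([
  [[0.001,0,0],[0,0,0]],
  [[0.0015,0,0],[0,0,0]],
  [[0.0015,0,0],[0,0,0]],
  [[0.0015,0,0],[0,0,0]],
  [[0.0015,0,0],[0,0,0]],
  [[0.0015,0,0],[0,0,0]],
  [[0.0015,0,0],[0,0,0]],
  [[0.0015,0,0],[0,0,0]],
  [[0.0015,0,0],[0,0,0]],
  [[0.0015,0,0],[0,0,0]],
  [[0.0015,0,0],[0,0,0]],
  [[0.0015,0,0],[0,0,0]],
  [[0.0015,0,0],[0,0,0]],
  [[0.0015,0,0],[0,0,0]],
  [[0.0015,0,0],[0,0,0]],
  [[0.0015,0,0],[0,0,0]],
  [[0.0015,0,0],[0,0,0]],
  [[0.0015,0,0],[0,0,0]],
  [[0.001,0,0],[0,0,0]],
])

```text
time: 19.05
tool_pos: [574.6, -31.0, 84.2]
tcp_rot: [3.141, 0.0, 1.659]
contact_force: [-0.6, 2.6, -3.0]
grip_width: 27.9
finger_force: 30.0
```

servo_tool([
  [[0.0015,0,0],[0,0,0]],
  [[0.0015,0,0],[0,0,0]],
  [[0.0015,0,0],[0,0,0]],
  [[0.001,0,0],[0,0,0]],
  [[0.001,0,0],[0,0,0]],
  [[0.0005,0,0],[0,0,0]],
  [[0,0,0],[0,0,0]],
  [[0,0,0],[0,0,0]],
])

```text
time: 20.05
tool_pos: [573.9, -23.8, 84.1]
tcp_rot: [3.142, -0.0, 1.659]
contact_force: [0.2, 0.5, -2.7]
grip_width: 27.9
finger_force: 30.0
```

```bash
python3 - <<'E'
from h import *
pointer()
to(572.9,-11.3,84,95)
b=bot.capture("scene")[:,:,::-1]
r=lambda a,x0,y0,w,h,k:cv2.resize(a[y0:y0+h,x0:x0+w],None,fx=k,fy=k,interpolation=cv2.INTER_CUBIC)
cv2.imwrite("pics/m6.png",r(b,370,220,100,50,7))
E
```

```text
t 20.05 pos [573.9 -23.8  84.1] F [ 0.2  0.5 -2.7] grip 27.9 | red-yellow mm 29.96 N 0.02 140 177 red x in tool 78.8
t 20.1 pos [573.9 -23.8  84.1] rot [180.    -0.    95.04] F [-0.2 -0.2 -2.5] w 27.622281726484214 29.999366104602814
tool shift mm [12.6  0.1  0.1] turn [ 0.   -0.    0.04]
```

View pics/m6.png

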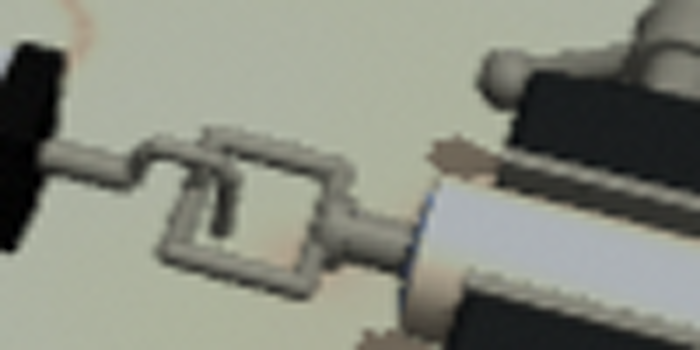

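The spring is relaxed and the leg stands clear of the bar. I'll centre the hook, lift straight up, and go back over the mat.

servo_tool([
  [[0.0015,0,0],[0,0,0]],
  [[0,0,-0.002],[0,0,0]],
  [[0,0,-0.005],[0,0,0]],
  [[0,0,-0.005],[0,0,0]],
  [[0,0,-0.006],[0,0,0]],
  [[0,0,-0.006],[0,0,0]],
  [[0,0,-0.008],[0,0,0]],
  [[0,0,-0.01],[0,0,0]],
  [[0,0,-0.01],[0,0,0]],
  [[-0.005,0,0],[0,0,0]],
  [[-0.015,0,0],[0,0,0]],
  [[-0.025,0,0],[0,0,0]],
  [[-0.03,0,0],[0,0,0]],
  [[-0.03,0,0],[0,0,0]],
  [[-0.03,0,0],[0,0,0]],
  [[-0.03,0,0],[0,0,0]],
  [[-0.02,0,0],[0,0,0]],
  [[-0.01,0,0],[0,0,0]],
  [[0,0,0],[0,0,0]],
])

```text
time: 22.52
tool_pos: [590.8, -216.8, 135.8]
tcp_rot: [-3.141, -0.0, 1.658]
contact_force: [-0.2, 0.5, -2.8]
grip_width: 27.8
finger_force: 30.0
```

```bash
python3 - <<'E'
from h import *
pointer()
to(528.2,-248.5,8.2,104.15)
E
```

```text
t 22.525 pos [ 590.8 -216.8  135.8] F [-0.2  0.5 -2.8] grip 27.8 | red-yellow mm 30.49 N -0.19 155 176 red x in tool 79.0
t 22.575 pos [ 590.8 -216.1  135.9] rot [-1.7998e+02 -4.0000e-02  9.5040e+01] F [ 0.3 -0.1 -2.3] w 27.793022974983078 29.999423325061798
tool shift mm [-26.9 -65.1 127.7] turn [-0.02 -0.04 -9.11]
```

servo_tool([
  [[-0.005,-0.007,0.005],[0,0,0]],
  [[-0.008,-0.014,0.01],[0,0,0]],
  [[-0.01,-0.018,0.015],[0,0,0]],
  [[-0.008,-0.014,0.015],[0,0,0]],
  [[-0.004,-0.008,0.015],[0,0,0]],
  [[-0.0015,-0.004,0.015],[0,0,-2]],
  [[0,0,0.01],[0,0,-3]],
  [[0,0,0.01],[0,0,-3]],
  [[0,0,0.005],[0,0,-1.1]],
  [[0,0,0.005],[0,0,0]],
  [[0,0,0.005],[0,0,0]],
  [[0,0,0.004],[0,0,0]],
  [[0,0,0],[0,0,0]],
  [[0,0,0],[0,0,0]],
])

```text
time: 24.32
tool_pos: [529.5, -258.7, 22.2]
tcp_rot: [3.141, 0.0, 1.818]
contact_force: [0.5, 0.4, -3.1]
grip_width: 27.3
finger_force: 30.0
```

```bash
python3 - <<'E'
from h import *
to(528.2,-248.5,8.2,104.15)
E
```

```text
t 24.325 pos [ 529.5 -258.7   22.2] rot [1.7999e+02 1.0000e-02 1.0414e+02] F [ 0.5  0.4 -3.1] w 27.348529266526402 29.999382197856903
tool shift mm [10.2  1.3 14. ] turn [ 0.01  0.01 -0.01]
```

servo_tool([
  [[0,0,0.004],[0,0,0]],
  [[0,0,0.003],[0,0,0]],
  [[0,0,0.002],[0,0,0]],
  [[0,0,0.002],[0,0,0]],
  [[0,0,0.001],[0,0,0]],
  [[0,0,0.001],[0,0,0]],
  [[0,0,0.0005],[0,0,0]],
  [[0,0,0],[0,0,0]],
  [[0,0,0],[0,0,0]],
])

```text
time: 25.45
tool_pos: [529.4, -258.6, 8.7]
tcp_rot: [3.141, 0.0, 1.818]
contact_force: [-0.1, -0.6, -2.4]
grip_width: 27.7
finger_force: 30.0
```

```bash
python3 - <<'E'
from h import *
to(528.2,-248.5,8.1,104.15)
E
```

```text
t 25.45 pos [ 529.4 -258.6    8.7] rot [179.99   0.   104.15] F [-0.1 -0.6 -2.4] w 27.716898340937192 29.999455511569977
tool shift mm [10.1  1.3  0.6] turn [ 0.01  0.   -0.  ]
```

servo_tool([
  [[0,0,0.0006],[0,0,0]],
  [[0,0,0],[0,0,0]],
  [[0,0,0],[0,0,0]],
])

```text
time: 25.82
tool_pos: [529.4, -258.7, 8.1]
tcp_rot: [3.141, 0.0, 1.818]
contact_force: [-0.2, 0.7, -1.8]
grip_width: 27.9
finger_force: 30.0
```

servo_tool([
  [[0,0,0],[0,0,0]],
  [[0,0,0],[0,0,0]],
  [[0,0,0],[0,0,0]],
  [[0,0,0],[0,0,0]],
  [[0,0,0],[0,0,0]],
  [[0,0,0],[0,0,0]],
  [[0,0,0],[0,0,0]],
  [[0,0,-0.005],[0,0,0]],
  [[0,0,-0.02],[0,0,0]],
  [[0,0,-0.03],[0,0,0]],
  [[0,0,-0.03],[0,0,0]],
  [[0,0,-0.03],[0,0,0]],
  [[0,0,-0.03],[0,0,0]],
  [[-0.03,0,-0.03],[0,0,0]],
  [[-0.04,0,-0.02],[0,0,0]],
  [[-0.04,0,0],[0,0,0]],
  [[0,0,0],[0,0,0]],
  [[0,0,0],[0,0,0]],
], fingers=1)

```text
time: 28.08
tool_pos: [555.9, -364.7, 202.7]
tcp_rot: [-3.141, -0.001, 1.817]
contact_force: [-0.1, -0.3, -0.6]
grip_width: 91.8
finger_force: 0.0
```

```bash
python3 - <<'E'
from h import *
o=bot.get_obs();print(o['time'],o['tool_pos'],o['grip_width'],o['contact_force'])
cv2.imwrite("pics/s7.png",bot.capture("scene")[:,:,::-1])
E
```

```text
28.075 [ 555.88585074 -364.67202589  202.66588973] 91.76149279009785 [-0.14676874 -0.31339126 -0.55073476]
```

View pics/s7.png

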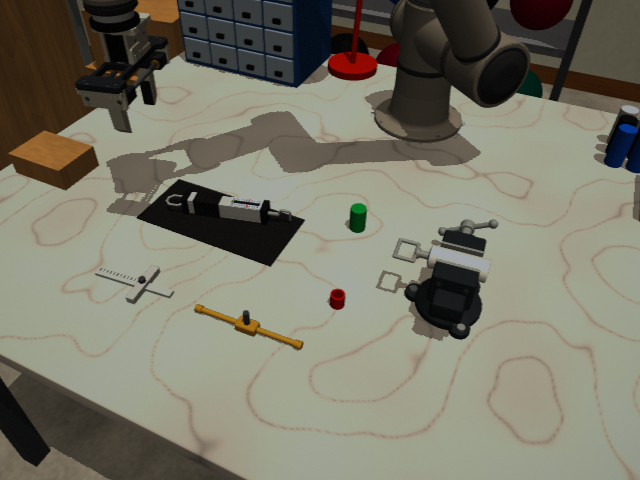

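The scene shows the scale flat on the mat with its window up (about (225,207)). Everything else is in its place and the arm is clear.

```bash
python3 -c "
from plant import bot
print(bot.close_job())"
```

```text
the job is handed in; nothing more can be done
None
```

The pull check is done and handed in: the scale read about 11.9 N and was held there for nearly 2 s, eased off slowly, unhooked and laid flat on its mat with the window up, and the other things on the cart still look to be in place.

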